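Isolate the trimming jig and raise its latched hold-down beam

TASK

The rotary tool has to come out of the trimming jig. First make the jig safe: take the orange-handled isolating pin out of its wooden stand and push it fully home into the hole of the yellow isolator box. Then grip the red knob of the beam's coupler latch, pull it sideways against its spring, lift the hold-down beam off the ball and finish while still holding it by the knob, steady, with the coupler raised about 90 mm above where it sat; leave everything else on the bench undisturbed.

Things in the scene. Friction and masses are not known exactly. Their poses are not given: they have to be found in the camera images.
- jig: trimming jig, fixed to the bench: MDF board 340 (x) x 240 (y) x 24 mm, origin at the centre of its underside, z up. A steel ball post stands on it at x = -110, y = 0; a grey and blue rotary tool lies along y in a wooden cradle at x = 25, top at z = 74; two wooden posts at x = 130, 106 mm high, carry the beam's hinge
- ball (a point): centre of the 30 mm steel ball of the jig, 79 mm above the bench; axes as the jig's. Under it a flat collar 34 mm across, underside 61 mm above the bench, which the latch's bolt grips from below
- hinge (a point): middle of the beam's hinge axis, which runs along the jig's y: at jig x = 130, y = 0, z = 90, that is 240 mm beyond the ball; axes as the jig's
- beam (a joint): angle of the aluminium hold-down beam (40 mm wide, 58 mm at its blue coupler, top 107 mm above the bench): 0 = down, coupler over the ball; grows as the end with the coupler rises; range 0 to 1.2 rad; 0.38 rad lifts the coupler 90 mm. Beam and latch weigh 0.62 kg: about 4 N at the knob lifts them; let go, the beam falls back
- latch: spring latch in the coupler; it rides up with the beam. Origin at the centre of its red disc knob: 32 mm across, 16 mm thick along the jig's y, at jig x = -110, y = 88, z = 55 when latched and down. A 10 mm rod along y, 40 mm of it free, joins it to the coupler: pinch the knob across its diameter, clear of the rod. Axes as the jig's when down; turns with the beam about y
- bolt (a point): inner end of the latch's steel bolt, inside the coupler, 80.5 mm from the knob's centre towards the beam. Latched, it lies under the ball's collar and the beam cannot rise. Pull the knob to the jig's +y (away from the beam): free after 10 mm, stop at 26 mm; the spring pulls back with 4 N at rest, 11 N at the stop. Once the coupler has risen 15 mm the pull is no longer needed
- pin: isolating pin, loose, upright in the stand at the start: steel stem 10 mm in diameter and 34 mm long with a chamfered tip, then an orange round handle 22 mm in diameter and 36 mm long above it. Total 70 mm, 60 g. Origin at the tip, z along the pin to the handle
- pin_tip (a point): the tip of the pin, same as its origin
- stand: wooden pin stand, fixed, 70 x 70 x 45 mm high; hole in the middle of its top, 12 mm wide, 37 mm deep; the pin's handle rests on its top. Origin at the centre of its underside. Stand and isolator may be on either side of the jig
- isolator: yellow isolator box, fixed, 100 (x) x 70 (y) x 50 mm high, black panel on its top. Origin at the centre of its underside
- isolator_hole0 (a point): mouth of the isolator's vertical hole, in its top face, 50 mm above the bench, 15 mm from the box's middle towards its -x: 11.5 mm wide with a chamfered edge, 37 mm deep, so that a pin fully home has its handle resting on the box's top
- collet: brass collet ring, 28 mm across, 14 mm high, lying loose on the jig's board beside the tool; leave it alone
- screwdriver: screwdriver with a red handle, 200 mm, lying on the bench; leave it alone
- brush: wooden-handled brush, 200 mm, lying on the bench; leave it alone
- glue: white plastic glue bottle with red cap and blue label, 52 mm across, 140 mm tall, standing; leave it alone
- weight: dark steel weight block 60 x 100 x 35 mm on a stack of boards; leave it alone
- clamp: blue plastic spring clamp, 100 mm, lying on the bench; leave it alone
- strips: bundle of black carbon strips 240 mm long, 46 mm wide, 8 mm high, lying on the bench; leave it alone
There are look-alikes about, which are no part of the job. Several things look just like the isolator: the one meant starts farthest to the robot's right.

How it is judged:
By the outcome, as a careful person would: the job done as asked, in the order asked, and still so for the second after the job is handed in, while the arm keeps its last pose, push and grip.
It also fails if it takes over 58 s, if anything falls off the work surface, if the arm or the gripper's body presses on something with over 40 N, if the wrist force passes 120 N, or if a joint passes its speed limit or range.

ROBOT

A 7-joint arm with a two-finger parallel gripper is mounted at the origin on the work surface. World frame = base frame: x ahead of the robot, y to its left, z up, the work surface at z = 0. Lengths are in m, angles in rad, forces in N, time in s.
With the tool pointing down it reaches from about 0.4 to 0.85 m from the base axis. Payload 10.4 kg.
Tool frame: the origin (TCP) lies on the centre line of the jaws, within the pads' length; the fingertips stand 17 mm ahead of it and the grasp point (between the pads) lies 2 mm behind it; z points along the fingers, y is the line along which they close (so a half turn about z gives the same grasp; the last joint's range is limited). The gripper opens to 85 mm and grips with 20 to 120 N. Pads are 22 mm wide; open, the fingers measure 114 mm over their backs; the gripper's body (76 mm by 85 mm) begins 54 mm behind the grasp point. The pads swing forward as they close: fully open they stand 13 mm farther back than shut.
Start: joints at [-1.133, 0.332, -0.065, 1.46, 0.022, 1.35, -0.088], TCP at [0.278, 0.56, 0.248] pointing down, gripper open.
Joint ranges: [-2.6, 2.6], [-0.5, 2.12], [-1.47, 1.34], [0.16, 2.42], [-1.27, 4.41], [0.06, 2.06], [-2.6, 2.6]. Speed limits (rad/s): [2.22, 2.22, 2.79, 2.79, 3.14, 3.14, 3.14].

INTERFACE

Orientations are given as a unit quaternion [x, y, z, w].
In Python, from workcell import get_obs, optics, job gives the robot as it stands. The module is installed in compiled form; this text tells all that it offers.
- The arm moves only by the tool send_rows, never from a script. Its argument "plan" is a list that holds one entry, the list of rows, each a list of 7 numbers: the turn, a rotation vector about the tool's x, y, z in units of 1.5 rad (1.0 is 1.5 rad), then the shift along the tool's x, y, z in units of 20 cm (1.0 is 20 cm), then the opening, from 0 (shut) to 1 (fully open). A call has 1 to 20 rows; each row shifts and turns the commanded pose from where the row before left it, along the tool's axes as they then stand; what a row does not reach is not made up. A row lasts 1/12 s, in which the tool goes at most 41.7 mm and 7.16 degrees, less where a joint would pass 70% of its speed; a pose out of reach is approached as far as the arm can. A call with a number of a shift or a turn outside -1 to 1 is refused whole. A call with a gripper value outside its range is refused whole. The fingers move at their own pace and stop on an object; "squeeze" is the grip in N (left out, the last holds). Time passes only in rows, so rows that do not move let the fingers close. It gives the time, the measured TCP pose, the force, the opening and the grip force at its end, in the units of the state.
- get_obs(): the state, without advancing time (a new reading comes with each control period).
- optics.camera(name): name is "scene" or "top" or "wrist"; returns the picture (420x560x3 uint8, red, green, blue); there is no depth.
- optics.get_calibration(name): a dict with "intrinsics" (3x3 intrinsics, pixels), "world_from_camera" (4x4, takes a point from camera to world coordinates); the wrist camera has in their place "T_tool_cam" (4x4, takes a point from camera to tool coordinates, whose origin is the TCP and whose axes are the flange's). Camera axes: x right, y up, looking along -z (the intrinsics and any distortion apply to the point x, -y, -z); pixel columns grow to the right and rows downward; lengths in m; the calibration is good to about 2 mm. A picture is of the moment at which its call begins: read the wrist's pose just before it. get_calibration takes no time and is no camera call.
- job.hand_in(): hands the job in; it is judged then, once.
The state is a dict: "clock": time; "joint_pos": joint angles; "joint_velocities": joint speeds; "tau": joint torques, N m; "position": TCP position; "ee_rot": TCP orientation; "ft_force": force on the tool from outside, world axes, zero at the start; "torque": the same for the moment, N m; "grip_width": opening from 0.0 (shut) to 1.0 (fully open); "grasp_force": force on a finger pad.
Only numpy, scipy, OpenCV 4.12 (cv2) and the standard library are available. Lean on these libraries where they do the work, as an engineer would, in place of code of your own. Each camera call takes 0.05 s, during which the arm holds its last target. There are 200 camera calls.

## Working session

There is one attempt and no reset: what is moved stays moved. The work goes in short steps, Python scripts to look and compute and a tool call to move; the robot and the scene stay as the last step left them, time stands still between calls to the robot, and variables do not carry over. Pictures are saved under pics/ and viewed, at most 13 in all, crops included, and the job is handed in when it is done.

Besides the shell and the picture viewer there is one more tool, called after "Call:" as name(argument=value, ...) on one line, values as JSON. send_rows: Moves the arm, as the interface text tells. Its arguments: {"type":"object","properties":{"plan":{"type":"array"},"squeeze":{"type":"number"}},"required":["plan"]}

```bash
mkdir -p pics; cat > h.py <<'E'
import numpy as np, cv2
from workcell import get_obs, optics, job
from scipy.spatial.transform import Rotation as R
def snap(n,f):
    im=optics.camera(n); cv2.imwrite('pics/'+f,im[:,:,::-1]); return im
def cam(n,o=None):
    c=optics.get_calibration(n); K=np.array(c['intrinsics'])
    if n=='wrist':
        o=o or get_obs(); T=np.eye(4); T[:3,:3]=R.from_quat(o['ee_rot']).as_matrix(); T[:3,3]=o['position']; return K,T@np.array(c['T_tool_cam']),c
    return K,np.array(c['world_from_camera']),c
def ray(n,uv,o=None):
    K,T,c=cam(n,o); d=np.linalg.inv(K)@np.array([uv[0],uv[1],1.]); d=T[:3,:3]@np.array([d[0],-d[1],-d[2]]); return T[:3,3],d/np.linalg.norm(d)
def onz(n,uv,z,o=None):
    p,d=ray(n,uv,o); return p+d*(z-p[2])/d[2]
def proj(n,P,o=None):
    K,T,c=cam(n,o); q=np.linalg.inv(T)@np.append(P,1); q=K@np.array([q[0],-q[1],-q[2]]); return q[:2]/q[2]
E
python3 - <<'E'
from h import *
o=get_obs(); print(o)
a=snap('top','top0.png'); b=snap('scene','scene0.png')
for n in('top','scene'): print(optics.get_calibration(n))
print(optics.get_calibration('wrist'))
cv2.imwrite('pics/top0b.png',cv2.resize(a[:,:,::-1],(800,600),interpolation=cv2.INTER_CUBIC))
cv2.imwrite('pics/scene0b.png',cv2.resize(b[:,:,::-1],(800,600),interpolation=cv2.INTER_CUBIC))
E
```

```text
{'clock': 0.0, 'joint_pos': array([-1.13261466,  0.33286901, -0.06471275,  1.46095658,  0.02163885,
        1.34992462, -0.08847958]), 'joint_velocities': array([ 3.86609230e-04,  6.58874749e-04,  6.07345593e-05, -7.88759855e-04,
       -1.88343375e-04,  1.83161266e-04,  1.07194088e-03]), 'tau': array([ 6.09629951e-04, -6.25451660e+01,  4.94378060e-02, -3.91609097e+01,
        1.62911857e-02,  9.83014586e-03,  7.20788557e-05]), 'position': array([0.27775186, 0.5594838 , 0.24751047]), 'ee_rot': array([ 2.28327646e-01,  9.73584076e-01, -7.21088361e-04, -1.16101634e-04]), 'ft_force': array([-0.50880743,  0.44135527, -0.51996501]), 'torque': array([0.00078875, 0.04263159, 0.02813979]), 'grasp_force': 0.0, 'grip_width': 1.0047697748116315}
{'intrinsics': array([[539.78145083,   0.        , 265.34910606],
       [  0.        , 539.78145083, 209.69929088],
       [  0.        ,   0.        ,   1.        ]]), 'world_from_camera': array([[ 0.01477571,  0.99274056, -0.11936437,  0.28767533],
       [-0.99983394,  0.01339579, -0.01235466,  0.06709022],
       [-0.01066599,  0.1195271 ,  0.99277
[... 344 characters left out ...]
.5091322 ,  0.50115314, -0.69973562, -1.02371108],
       [ 0.02215495,  0.805095  ,  0.59273198,  1.03511444],
       [ 0.        ,  0.        ,  0.        ,  1.        ]])}
{'intrinsics': array([[362.66976803,   0.        , 276.73960915],
       [  0.        , 362.66976803, 212.39359381],
       [  0.        ,   0.        ,   1.        ]]), 'T_tool_cam': array([[ 4.02432026e-05,  9.57336306e-01,  2.88976115e-01,
         7.38628659e-02],
       [ 9.99999839e-01, -2.01939440e-04,  5.29734999e-04,
        -3.08160502e-04],
       [ 5.65490222e-04,  2.88976047e-01, -9.57336161e-01,
        -1.25388253e-01],
       [ 0.00000000e+00,  0.00000000e+00,  0.00000000e+00,
         1.00000000e+00]])}
```

View pics/top0b.png

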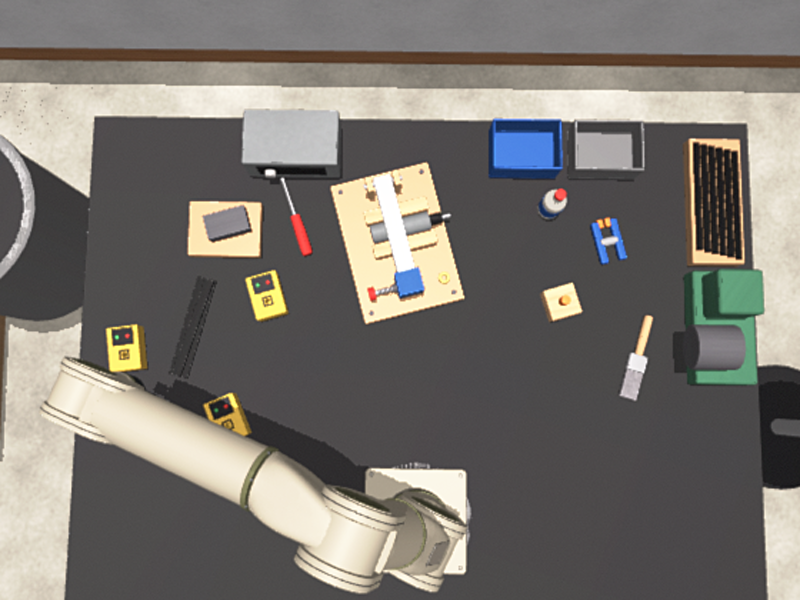

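View pics/scene0b.png

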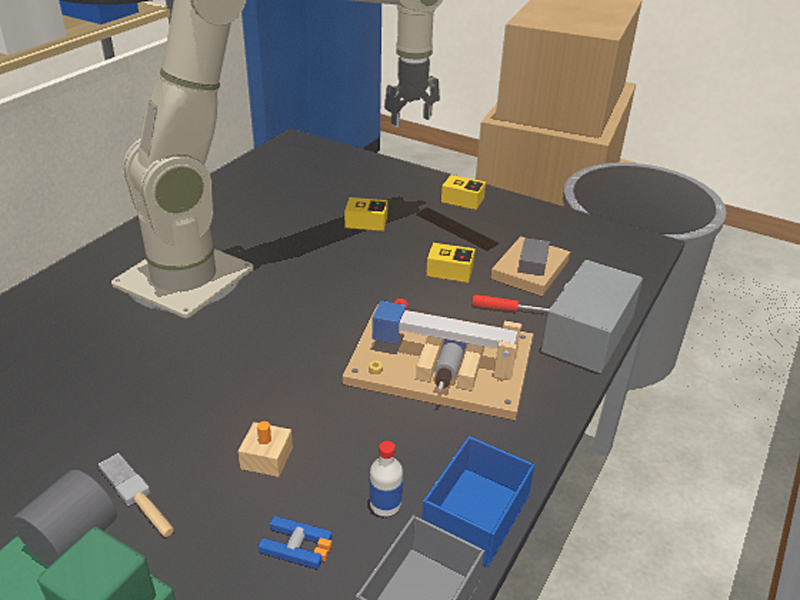

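Top view (800×600): 
- **Isolator candidates:** yellow boxes at (267,295), (126,347) and (226,413). Image right is the robot's right, so the one meant is at (267,295).
- **Pin:** the orange handle in its stand is at (565,299). The clamp's orange tips at (605,222) could be mistaken for it.
- **Knob:** the red disc is at (371,293). The screwdriver handle at (302,235) and the glue cap at (560,194) are also red.

```bash
cat > meas.py <<'E'
from h import *
a=cv2.imread('pics/top0.png'); b=cv2.imread('pics/scene0.png')
def mask(im,lo,hi,c,r):
    h=cv2.cvtColor(im,cv2.COLOR_BGR2HSV); m=cv2.inRange(h,lo,hi); z=np.zeros_like(m); cv2.circle(z,c,r,255,-1); return m&z
def cen(m):
    n,l,s,ce=cv2.connectedComponentsWithStats(m); i=1+np.argmax(s[1:,4]); return ce[i],s[i],(l==i).astype(np.uint8)
def tri(ua,ub):
    p,d=ray('top',ua); q,e=ray('scene',ub)
    A=np.stack([d,-e],1); s=np.linalg.lstsq(A,q-p,rcond=None)[0]; return (p+d*s[0]+q+e*s[1])/2, np.linalg.norm(p+d*s[0]-q-e*s[1])
# pin
ca,s,_=cen(mask(a,(8,170,120),(16,255,255),(395,209),12)); print('pin top',ca,s,onz('top',ca,.075))
cb,s,_=cen(mask(b,(5,150,100),(16,255,255),(185,302),14)); print('pin scene',cb,s,onz('scene',cb,.063))
print(tri(ca,cb))
# stand
# knob
ca,s,_=cen(mask(a,(0,150,80),(6,255,255),(260,205),14)); print('knob top',ca,s,onz('top',ca,.062))
# coupler
cc,s,m=cen(mask(a,(100,120,80),(125,255,255),(286,197),22)); print('coup',cc,s,onz('top',cc,.105))
# isolator
mm=mask(a,(22,100,60),(32,255,255),(187,206),30)
cs,_=cv2.findContours(mm,0,2); hull=cv2.convexHull(np.vstack(cs)); r=cv2.minAreaRect(hull); print('iso',r)
for p in cv2.boxPoints(r): print(p,onz('top',p,.05),onz('top',p,0))
# beam: white top
h=cv2.cvtColor(a,cv2.COLOR_BGR2HSV); mb=cv2.inRange(h,(0,0,215),(180,40,255)); z=np.zeros_like(mb); z[115:192,250:300]=255
c,s,m=cen(mb&z); r=cv2.minAreaRect(np.argwhere(m)[:,::-1].astype(np.float32)); print('beam',r)
bp=cv2.boxPoints(r); W=[onz('top',p,.107) for p in bp]; print(np.round(W,4))
# jig
mj=cv2.inRange(h,(10,40,120),(22,150,255)); z=np.zeros_like(mj); z[110:230,225:330]=255
cs,_=cv2.findContours(mj&z,0,2); hull=cv2.convexHull(max(cs,key=cv2.contourArea)); r=cv2.minAreaRect(hull); print('jig',r)
print(np.round([onz('top',p,.024) for p in cv2.boxPoints(r)],4))
ms=mask(a,(10,40,100),(22,160,255),(393,211),20); cs,_=cv2.findContours(ms,0,2); r=cv2.minAreaRect(cv2.convexHull(np.vstack(cs))); print('stand',r,onz('top',r[0],.04))
for i,(x,y) in enumerate([(187,206),(88,243),(158,290)]): print(i,onz('top',(x,y),.05))
v=np.hstack([cv2.resize(a[170:250,140:240],(400,320),interpolation=2),cv2.resize(a[170:250,345:445],(400,320),interpolation=2)])
v=np.vstack([v,np.hstack([cv2.resize(a[165:240,240:340],(400,280),interpolation=2),cv2.resize(b[200:275,250:350],(400,280),interpolation=2)])]); cv2.imwrite('pics/crop1.png',v)
E
python3 meas.py
```

```text
pin top [393.08333333 210.75      ] [392 208   4   6  12] [ 0.49975638 -0.32623316  0.075     ]
pin scene [184.472 302.488] [180 295  10  16 125] [ 0.50501613 -0.33365722  0.063     ]
(array([ 0.50177746, -0.3300926 ,  0.05802422]), np.float64(0.00010783796210473243))
knob top [259.94594595 205.45945946] [257 201   7  10  37] [0.51294827 0.10693979 0.062     ]
coup [285.89003436 197.51202749] [277 188  20  20 291] [0.53427023 0.0231027  0.105     ]
iso ((185.60028076171875, 205.8610382080078), (30.564931869506836, 22.000328063964844), 74.47589111328125)
[170.91116 194.08023] [0.54863049 0.40366413 0.05      ] [0.55599822 0.41316685 0.        ]
[192.10889 188.19199] [0.56934548 0.33374669 0.05      ] [0.57729807 0.34127539 0.        ]
[200.2894  217.64185] [0.4712787  0.30363254 0.05      ] [0.4764625 0.310311  0.       ]
[179.09167 223.53009] [0.45079027 0.37310677 0.05      ] [0.4553956  0.38174675 0.        ]
beam ((275.3115234375, 155.64230346679688), (68.0596923828125, 13.59439754486084), 74.74488067626953)
[[0.773  0.1106 0.107 ]
 [0.7854 0.068  0.107 ]
 [0.5693 0.0077 0.107 ]
 [0.5572 0.0497 0.107 ]]
jig ((255.17398071289062, 160.14845275878906), (71.14258575439453, 28.292131423950195), 74.98163604736328)
[[0.7783 0.2065 0.024 ]
 [0.8051 0.1135 0.024 ]
 [0.5682 0.0476 0.024 ]
 [0.5421 0.1392 0.024 ]]
stand ((392.4220275878906, 211.0734405517578), (22.987831115722656, 25.095050811767578), 73.3007583618164) [ 0.50289868 -0.33191753  0.04      ]
0 [0.5094398 0.3488429 0.05     ]
1 [0.38232113 0.67129058 0.05      ]
2 [0.23277995 0.43447799 0.05      ]
```

View pics/crop1.png

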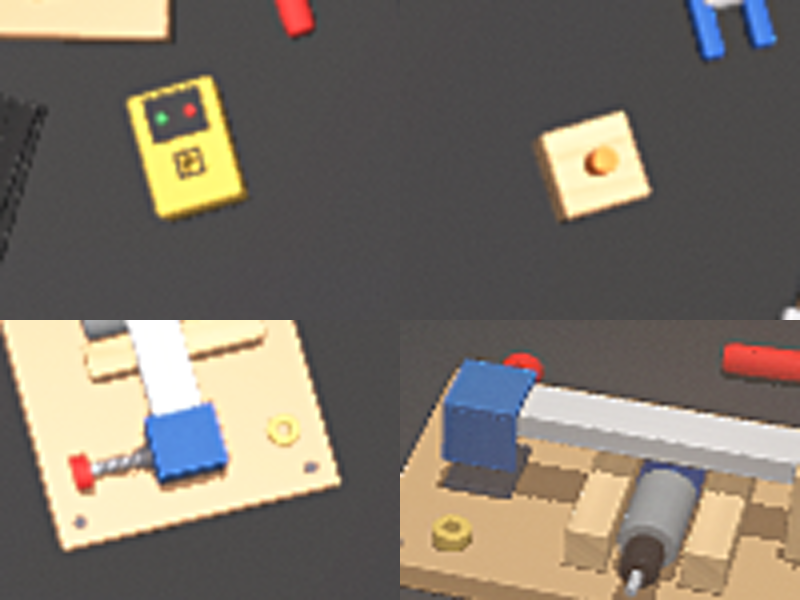

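The crops confirm my choices: the isolator has its hole at about (187.5,211) in the top picture, the pin is in its stand, and the red knob sits at the end of the sprung rod. Next I move over the isolator for a close look.

Call:
send_rows(plan=[[[0,0,0.0675,0,0,0,1],[0,0,0.0675,0,0,0,1],[0,0,0.0675,0,0,0,1],[0,0,0.0675,0,0,0,1],[0,0,0.0675,0,0,0,1],[0,0,0,-0.15,0.029,0.024,1],[0,0,0,-0.15,0.029,0.024,1],[0,0,0,-0.15,0.029,0.024,1],[0,0,0,-0.15,0.029,0.024,1],[0,0,0,-0.15,0.029,0.024,1],[0,0,0,-0.15,0.029,0.024,1],[0,0,0,-0.15,0.029,0.024,1],[0,0,0,-0.15,0.029,0.024,1],[0,0,0,-0.15,0.029,0.024,1],[0,0,0,-0.15,0.029,0.024,1],[0,0,0,0,0,0,1],[0,0,0,0,0,0,1]]])

```text
clock: 1.52
position: [0.4971, 0.3436, 0.1996]
ee_rot: [0.467, 0.884, -0.001, 0.0]
ft_force: [-0.9, 0.0, 0.2]
grip_width: 0.996
grasp_force: 0.0
```

```bash
cat >> h.py <<'E'
def look(f):
    o=get_obs(); im=snap('wrist',f); print('t',round(o['clock'],2),'pos',np.round(o['position'],4),'yaw_y',np.round(np.degrees(np.arctan2(*R.from_quat(o['ee_rot']).as_matrix()[[1,0],1])),2),'tilt',np.round(R.from_quat(o['ee_rot']).as_matrix()[:,2],4),'F',np.round(o['ft_force'],2),'g',round(o['grip_width'],3),round(o['grasp_force'],1)); return o,im
E
python3 - <<'E'
from h import *
import pickle
o,im=look('w1.png'); pickle.dump(o,open('o1.pkl','wb'))
print(proj('wrist',[0.497,0.344,.05],o))
g=cv2.cvtColor(im,cv2.COLOR_RGB2HSV); m=cv2.inRange(g,(22,100,60),(32,255,255)); cs,_=cv2.findContours(m,0,2); c=max(cs,key=cv2.contourArea); print(cv2.minAreaRect(c))
E
```

```text
t 1.52 pos [0.4971 0.3436 0.1996] yaw_y 34.37 tilt [-6.0e-04 -1.4e-03 -1.0e+00] F [-0.87  0.01  0.18] g 0.996 0.0
[277.75546889 200.30638846]
((299.6971740722656, 195.47894287109375), (130.92103576660156, 94.4024887084961), 16.284923553466797)
```

View pics/w1.png

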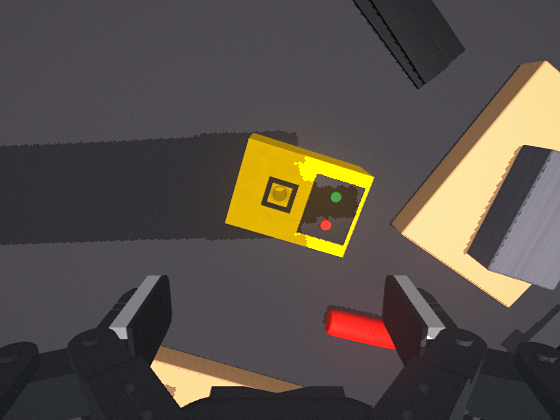

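Wrist view: the hole is the round mouth inside the black square, at about (281,195), with the panel at (331,208). Locating it precisely.

```bash
python3 - <<'E'
from h import *
import pickle
o=pickle.load(open('o1.pkl','rb')); im=cv2.imread('pics/w1.png')
v=cv2.cvtColor(im,cv2.COLOR_BGR2HSV)
V=v[:,:,2][170:220,255:308]
m=(V<70).astype(np.uint8); n,l,s,ce=cv2.connectedComponentsWithStats(m)
for i in range(1,n):
  if s[i,4]>60:
    ys,xs=np.where(l==i); r=cv2.minAreaRect(np.stack([xs,ys],1).astype(np.float32)); c=np.array(r[0])+[255,170]; print(s[i],r,c,onz('wrist',c,.05,o))
print(V[10:40:2,10:42:2])
E
```

```text
[  7   7  36  35 329] ((24.508899688720703, 24.47153091430664), (29.529226303100586, 28.753711700439453), 17.354022979736328) [279.50889969 194.47153091] [0.49546644 0.34865962 0.05      ]
[[228 237  60  69  68  64  66  63  52 169 224 229 232 230 230 228]
 [231 144  62  58  95  71  62  69  71  68  64  64  86 230 233 234]
 [233 103  65  57 229 233 209 123  84  67  68  72  68  69  61  83]
 [236  66  64  95 227 207 183 185 194 206 132  90  68  67  69  71]
 [165  59  62 213 191 208 230 230 232 223 186 229 238 200  69  72]
 [104  65  53 196 179 179 227 229 232 174 170 196 225 197  66  71]
 [ 63  62  93 202 162 166 173 170 172 169 158 198 226 143  71  67]
 [ 61  60 213 206 158 160 167 173 170 168 162 199 224  66  74  65]
 [ 58  53 227 211 161 167 170 169 172 171 159 203 186  65  68 177]
 [ 61  95 232 217 198 168 173 170 170 167 186 218 139  69  66 219]
 [ 65 174 231 225 219 205 172 173 173 194 220 226  69  70  87 234]
 [ 59  59 120 225 228 224 224 225 225 220 223 201  66  66 180 230]
 [ 58  64  61  62  55  78 222 227 229 230 230 144  70  65 220 227]
 [138  90  65  64  63  65  60  60  83 168 238  70  70  86 233 227]
 [230 231 238 202  99  67  64  65  64  68  61  65  65 177 230 226]]
```

Call:
send_rows(plan=[[[0,0,0.0784,0,0,0,1],[0,0,0.0784,0,0,0,1],[0,0,0.0784,0,0,0,1],[0,0,0.0784,0,0,0,1],[0,0,0.0784,0,0,0,1],[0,0,0.0784,0,0,0,1],[0,0,0.0784,0,0,0,1],[0,0,0.0784,0,0,0,1],[0,0,0.0784,0,0,0,1],[0,0,0.0784,0,0,0,1]]])

```text
clock: 2.4
position: [0.4947, 0.3474, 0.2003]
ee_rot: [0.879, 0.477, -0.0, -0.0]
ft_force: [0.2, -0.2, -0.1]
grip_width: 1.0
grasp_force: 0.0
```

Call:
send_rows(plan=[[[0,0,0,-0.1566,0.1033,-0.0042,1],[0,0,0,-0.1566,0.1033,-0.0042,1],[0,0,0,-0.1566,0.1033,-0.0042,1],[0,0,0,-0.1566,0.1033,-0.0042,1],[0,0,0,-0.1566,0.1033,-0.0042,1],[0,0,0,-0.1566,0.1033,-0.0042,1],[0,0,0,-0.1566,0.1033,-0.0042,1],[0,0,0,-0.1566,0.1033,-0.0042,1],[0,0,0,-0.1566,0.1033,-0.0042,1],[0,0,0,-0.1566,0.1033,-0.0042,1],[0,0,0,-0.1566,0.1033,-0.0042,1],[0,0,0,-0.1566,0.1033,-0.0042,1],[0,0,0,-0.1566,0.1033,-0.0042,1],[0,0,0,-0.1566,0.1033,-0.0042,1],[0,0,0,-0.1566,0.1033,-0.0042,1],[0,0,0,-0.1566,0.1033,-0.0042,1],[0,0,0,-0.1566,0.1033,-0.0042,1],[0,0,0,-0.1566,0.1033,-0.0042,1],[0,0,0,0,0,0,1],[0,0,0,0,0,0,1]]])

```text
clock: 4.07
position: [0.503, -0.3307, 0.2151]
ee_rot: [0.878, 0.478, -0.0, 0.0]
ft_force: [-0.4, 1.4, -0.6]
grip_width: 0.997
grasp_force: 0.0
```

```bash
python3 - <<'E'
from h import *
import pickle
o,im=look('w2.png'); pickle.dump(o,open('o2.pkl','wb'))
g=cv2.cvtColor(im,cv2.COLOR_RGB2HSV); m=cv2.inRange(g,(5,180,90),(17,255,255)); cs,_=cv2.findContours(m,0,2)
for c in cs:
  if cv2.contourArea(c)>80:
    e=cv2.minEnclosingCircle(c); print(e,cv2.contourArea(c),cv2.fitEllipse(c),onz('wrist',e[0],.07,o))
print(proj('wrist',[.502,-.331,.081],o))
E
```

```text
t 4.07 pos [ 0.503  -0.3307  0.2151] yaw_y -32.92 tilt [-8.e-04 -5.e-04 -1.e+00] F [-0.44  1.38 -0.65] g 0.997 0.0
((283.11407470703125, 199.75856018066406), 15.055977821350098) 215.5 ((282.2550048828125, 206.8345947265625), (25.192075729370117, 42.523597717285156), 174.93734741210938) [ 0.50777149 -0.33195544  0.07      ]
((520.5322875976562, 173.66128540039062), 15.53602123260498) 166.0 ((524.263916015625, 177.46278381347656), (22.056901931762695, 33.26338195800781), 104.1863021850586) [ 0.66908445 -0.41204629  0.07      ]
[276.11779996 206.60370244]
```

View pics/w2.png

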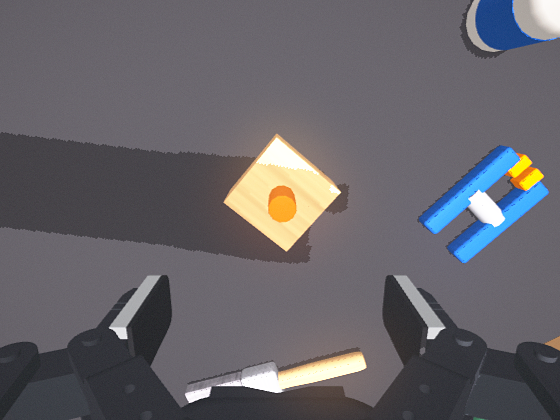

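The orange handle's top is at about (282,207), roughly 4 mm to the tool's +y. Correcting for that and descending for a closer measurement.

Call:
send_rows(plan=[[[0,0,0,0,0.011,0.14,1],[0,0,0,0,0.011,0.14,1],[0,0,0,0,0,0.14,1],[0,0,0,0,0,0,1],[0,0,0,0,0,0,1]]])

```text
clock: 4.53
position: [0.5074, -0.3295, 0.1309]
ee_rot: [0.877, 0.48, -0.0, -0.001]
ft_force: [0.6, -0.8, 1.1]
grip_width: 1.002
grasp_force: 0.0
```

```bash
python3 - <<'E'
from h import *
import pickle
o,im=look('w3.png'); pickle.dump(o,open('o3.pkl','wb'))
M=R.from_quat(o['ee_rot']).as_matrix()
g=cv2.cvtColor(im,cv2.COLOR_RGB2HSV); m=cv2.inRange(g,(5,180,90),(17,255,255)); cs,_=cv2.findContours(m,0,2)
c=max((c for c in cs if abs(cv2.boundingRect(c)[0]-270)<60),key=cv2.contourArea)
x,y,w,h=cv2.boundingRect(c);print(x,y,w,h)
print(g[y-4:y+h+6:3,x+w//2])
cyl=[(a*.011*np.cos(t),a*.011*np.sin(t)) for a in(1,) for t in np.linspace(0,6.28,24)]
r=362.67*.011/.17
for v in (y+h-1-w/2.,):
  p=onz('wrist',(x+w/2-.5,v),.081,o); print(p, M.T@(p-o['position']))
E
```

```text
t 4.53 pos [ 0.5074 -0.3295  0.1309] yaw_y -32.62 tilt [-0.0019  0.0019 -1.    ] F [ 0.57 -0.83  1.06] g 1.002 0.0
259 221 40 57
[[ 21  96 252]
 [ 23  94 253]
 [ 13 212 236]
 [ 13 209 237]
 [ 13 207 238]
 [ 13 210 236]
 [ 13 208 239]
 [ 13 213 238]
 [ 14 213 247]
 [ 18 214 255]
 [ 18 215 255]
 [ 18 217 255]
 [ 18 216 255]
 [ 18 223 255]
 [ 18 214 255]
 [ 18 222 254]
 [ 18 217 254]
 [ 18 216 254]
 [ 18 220 254]
 [ 18 225 254]
 [ 16 174 253]
 [ 21  96 252]
 [ 21  98 252]]
[ 0.50574358 -0.33332065  0.081     ] [-0.00412076  0.00081767  0.04991764]
```

Call:
send_rows(plan=[[[0,0,0,-0.0105,0.002,0.1,1],[0,0,0,-0.01,0.002,0.1,1],[0,0,0,0,0,0.105,1],[0,0,0,0,0,0,1],[0,0,0,0,0,0,0.1],[0,0,0,0,0,0,0.1],[0,0,0,0,0,0,0.1],[0,0,0,0,0,0,0.1],[0,0,0,0,0,0,0.1],[0,0,0,0,0,0,0.1],[0,0,0,0,0,0,0.1],[0,0,0,0,0,0,0.1],[0,0,0,0,0,0,0.1],[0,0,0,0,0,0,0.1]]], squeeze=40)

```text
clock: 5.75
position: [0.5059, -0.3359, 0.0714]
ee_rot: [0.878, 0.479, 0.0, 0.0]
ft_force: [-1.6, 2.5, 6.4]
grip_width: 0.24
grasp_force: 38.8
```

```bash
python3 - <<'E'
from h import *
o,im=look('w4.png')
E
```

```text
t 5.75 pos [ 0.5059 -0.3359  0.0714] yaw_y -32.79 tilt [ 1.e-03  1.e-04 -1.e+00] F [-1.64  2.52  6.36] g 0.24 38.8
```

Call:
send_rows(plan=[[[0,0,0,0,0,-0.05,0.1],[0,0,0,0,0,-0.15,0.1],[0,0,0,0,0,-0.2,0.1],[0,0,0,0,0,-0.2,0.1],[0,0,0,0,0,-0.2,0.1],[0,0,0,0,0,-0.2,0.1],[0,0,0,0,0,0,0.1],[0,0,-0.0784,0,0,0,0.1],[0,0,-0.0784,0,0,0,0.1],[0,0,-0.0784,0,0,0,0.1],[0,0,-0.0784,0,0,0,0.1],[0,0,-0.0784,0,0,0,0.1],[0,0,-0.0784,0,0,0,0.1],[0,0,-0.0784,0,0,0,0.1],[0,0,-0.0784,0,0,0,0.1],[0,0,-0.0784,0,0,0,0.1],[0,0,-0.0784,0,0,0,0.1]]])

```text
clock: 7.22
position: [0.5052, -0.336, 0.2708]
ee_rot: [0.463, 0.887, -0.0, 0.0]
ft_force: [-0.8, -0.3, -1.7]
grip_width: 0.241
grasp_force: 40.1
```

Call:
send_rows(plan=[[[0,0,0,0.1586,0.105,0,0.1],[0,0,0,0.1586,0.105,0,0.1],[0,0,0,0.1586,0.105,0,0.1],[0,0,0,0.1586,0.105,0,0.1],[0,0,0,0.1586,0.105,0,0.1],[0,0,0,0.1586,0.105,0,0.1],[0,0,0,0.1586,0.105,0,0.1],[0,0,0,0.1586,0.105,0,0.1],[0,0,0,0.1586,0.105,0,0.1],[0,0,0,0.1586,0.105,0,0.1],[0,0,0,0.1586,0.105,0,0.1],[0,0,0,0.1586,0.105,0,0.1],[0,0,0,0.1586,0.105,0,0.1],[0,0,0,0.1586,0.105,0,0.1],[0,0,0,0.1586,0.105,0,0.1],[0,0,0,0.1586,0.105,0,0.1],[0,0,0,0.1586,0.105,0,0.1],[0,0,0,0.1586,0.105,0,0.1],[0,0,0,0,0,0,0.1],[0,0,0,0,0,0,0.1]]])

```text
clock: 8.88
position: [0.4915, 0.3511, 0.27]
ee_rot: [0.463, 0.886, -0.0, -0.0]
ft_force: [0.2, -0.7, -0.7]
grip_width: 0.241
grasp_force: 40.1
```

```bash
python3 - <<'E'
from h import *
o,im=look('w5.png')
E
```

```text
t 8.88 pos [0.4915 0.3511 0.27  ] yaw_y 34.8 tilt [-7.e-04 -4.e-04 -1.e+00] F [ 0.22 -0.65 -0.68] g 0.241 40.1
```

View pics/w5.png

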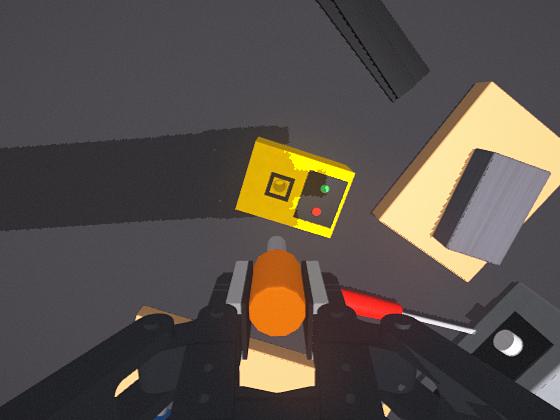

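The pin is held upright between the pads with its tip near (277,238). The hole is ahead at (280,186). I'll measure both with the same camera.

```bash
cat > hole.py <<'E'
from h import *
import sys
o,im=look(sys.argv[1]); M=R.from_quat(o['ee_rot']).as_matrix(); P=o['position']; ztip=float(sys.argv[2]) if len(sys.argv)>2 else .0604
g=cv2.cvtColor(im,cv2.COLOR_RGB2HSV)
pr=proj('wrist',[.4955,.3487,.05],o).astype(int); x0,y0=pr-42
V=g[y0:y0+84,x0:x0+84,2]; n,l,s,ce=cv2.connectedComponentsWithStats((V<72).astype(np.uint8))
for i in range(1,n):
  if s[i,4]>100:
    ys,xs=np.where(l==i); r=cv2.minAreaRect(np.stack([xs,ys],1).astype(np.float32)); c=np.array(r[0])+[x0,y0]; w=onz('wrist',c,.05,o)
    print('dark',s[i,4],np.round(r[1],1),c,np.round(w,4),'tool',np.round(M.T@(w-P),4))
# tip: grey low-sat bright above handle
t=g[200:262,255:300]; m=((t[:,:,1]<60)&(t[:,:,2]>95)).astype(np.uint8); n,l,s,ce=cv2.connectedComponentsWithStats(m); i=1+np.argmax(s[1:,4]); x,y,w,h,a=s[i]; x+=255;y+=200; print('stem',x,y,w,h,a)
for r in range(y,y+h,2):
    xs=np.where(l[r-200]==i)[0]+255; print(r,xs.min(),xs.max(),end=' | ')
# expected tip projections for candidate tool offsets
T=P+M@np.array([0,0,ztip]); print('\nnominal tip centre px',proj('wrist',T,o),'far edge r3.5,r5',proj('wrist',T+M@[-.0035,0,0],o),proj('wrist',T+M@[-.005,0,-.0015],o),'1mm x',proj('wrist',T+M@[.001,0,0],o)-proj('wrist',T,o),'1mm y',proj('wrist',T+M@[0,.001,0],o)-proj('wrist',T,o))
E
python3 hole.py w6.png
```

```text
t 8.93 pos [0.4924 0.349  0.2703] yaw_y 34.64 tilt [ 0.e+00 -8.e-04 -1.e+00] F [ 0.29 -1.48 -0.49] g 0.239 40.1
dark 523 [57. 16.] [245.  169.5] [0.4598 0.3413 0.05  ] tool [ 0.0123 -0.0311  0.2203]
dark 215 [23.1 23.1] [279.5 184. ] [0.4952 0.3485 0.05  ] tool [-0.0019  0.0021  0.2203]
dark 128 [24.  9.] [249.  212.5] [0.4867 0.3074 0.05  ] tool [-0.0309 -0.0282  0.2204]
stem 267 236 20 15 230
236 272 280 | 238 270 282 | 240 268 284 | 242 268 285 | 244 267 285 | 246 267 285 | 248 267 285 | 250 267 286 | 
nominal tip centre px [277.53839845 242.98920541] far edge r3.5,r5 [277.53410444 248.90410391] [277.53540028 252.49239447] 1mm x [ 1.23489223e-03 -1.70103534e+00] 1mm y [1.82091728e+00 7.07140273e-04]
```

Call:
send_rows(plan=[[[0,0,0,-0.006,0.007,0.135,0.1],[0,0,0,-0.006,0.007,0.135,0.1],[0,0,0,0,0,0.135,0.1],[0,0,0,0,0,0.135,0.1],[0,0,0,0,0,0.135,0.1],[0,0,0,0,0,0,0.1],[0,0,0,0,0,0,0.1],[0,0,0,0,0,0,0.1]]])

```text
clock: 9.65
position: [0.4973, 0.3482, 0.1376]
ee_rot: [0.465, 0.885, 0.001, 0.001]
ft_force: [-0.3, 0.2, -0.2]
grip_width: 0.241
grasp_force: 40.1
```

```bash
python3 hole.py w7.png; python3 - <<'E'
import cv2
im=cv2.imread('pics/w7.png'); cv2.imwrite('pics/w7c.png',cv2.resize(im[150:300,180:380],(800,600),interpolation=2))
E
```

```text
t 9.65 pos [0.4973 0.3482 0.1376] yaw_y 34.52 tilt [ 0.002   0.0013 -1.    ] F [-0.28  0.2  -0.25] g 0.241 40.1
dark 522 [37.6 35.9] [275.28469849 224.58896637] [0.4955 0.3487 0.05  ] tool [ 0.0014 -0.0014  0.0876]
dark 317 [10.8 46.1] [311.5941925  244.29391098] [0.5218 0.3508 0.05  ] tool [-0.0117  0.0215  0.0876]
stem 267 236 19 15 210
236 274 278 | 238 270 282 | 240 268 284 | 242 268 285 | 244 268 285 | 246 268 285 | 248 268 285 | 250 285 285 | 
nominal tip centre px [277.54010197 242.98832068] far edge r3.5,r5 [277.53581725 248.90320132] [277.53712932 252.4914733 ] 1mm x [ 1.23221939e-03 -1.70103016e+00] 1mm y [1.82091027e+00 7.02361187e-04]
```

View pics/w7c.png

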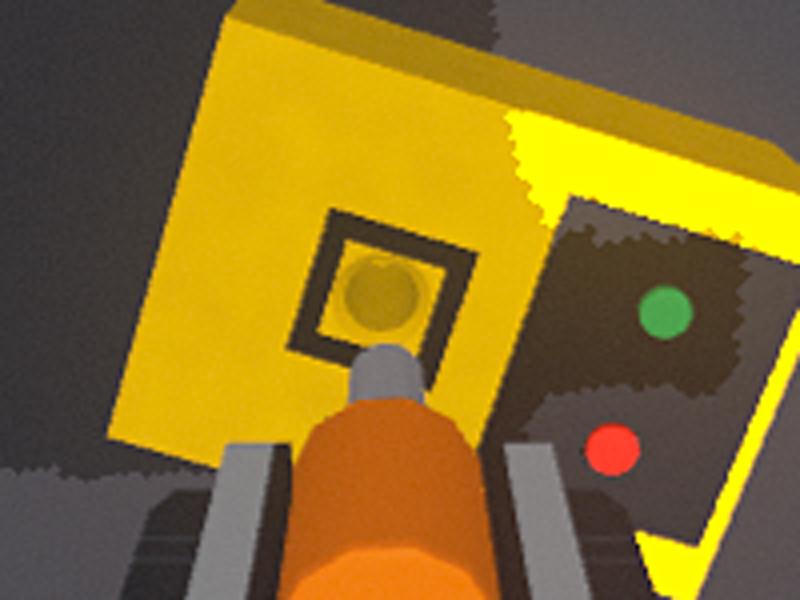

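The hole is at (275.5,224.6) and the tip is centred near u=276.3, so the remaining error is about +1 mm in tool x and −0.7 mm in tool y. I'll correct that and start the insertion slowly.

Call:
send_rows(plan=[[[0,0,0,0.005,-0.0035,0.03,0.1],[0,0,0,0,0,0.04,0.1],[0,0,0,0,0,0.03,0.1],[0,0,0,0,0,0.02,0.1],[0,0,0,0,0,0.01,0.1],[0,0,0,0,0,0.01,0.1],[0,0,0,0,0,0.01,0.1],[0,0,0,0,0,0,0.1]]])

```text
clock: 10.37
position: [0.4953, 0.3488, 0.1052]
ee_rot: [0.465, 0.885, 0.0, 0.0]
ft_force: [0.6, 0.3, -1.7]
grip_width: 0.242
grasp_force: 40.1
```

```bash
python3 - <<'E'
from h import *
o,im=look('w8.png')
E
```

```text
t 10.37 pos [0.4953 0.3488 0.1052] yaw_y 34.58 tilt [ 4.e-04 -0.e+00 -1.e+00] F [ 0.58  0.34 -1.69] g 0.242 40.1
```

Call:
send_rows(plan=[[[0,0,0,0,0,0.02,0.1],[0,0,0,0,0,0.02,0.1],[0,0,0,0,0,0.02,0.1],[0,0,0,0,0,0,0.1]]])

```text
clock: 10.75
position: [0.4953, 0.3487, 0.0926]
ee_rot: [0.465, 0.885, -0.0, 0.0]
ft_force: [4.3, 0.0, -1.5]
grip_width: 0.241
grasp_force: 39.9
```

Call:
send_rows(plan=[[[0,0,0,0,0,0.02,0.1],[0,0,0,0,0,0.02,0.1],[0,0,0,0,0,0.01,0.1],[0,0,0,0,0,0.01,0.1],[0,0,0,0,0,0,0.1]]])

```text
clock: 11.17
position: [0.4953, 0.3487, 0.0811]
ee_rot: [0.465, 0.885, 0.0, 0.0]
ft_force: [6.3, 0.2, -2.2]
grip_width: 0.242
grasp_force: 39.9
```

Call:
send_rows(plan=[[[0,0,0,-0.0015,0.002,0.01,0.1],[0,0,0,0,0,0.008,0.1],[0,0,0,0,0,0.005,0.1],[0,0,0,0,0,0,0.1]]])

```text
clock: 11.5
position: [0.4954, 0.3488, 0.0765]
ee_rot: [0.465, 0.885, -0.0, -0.0]
ft_force: [3.3, -0.5, -1.6]
grip_width: 0.239
grasp_force: 40.2
```

Call:
send_rows(plan=[[[0,0,0,0,0,0.005,0.1],[0,0,0,0,0,0,0.1]]])

```text
clock: 11.67
position: [0.4955, 0.3489, 0.0764]
ee_rot: [0.465, 0.885, 0.0, -0.0]
ft_force: [0.4, -2.3, 5.2]
grip_width: 0.248
grasp_force: 40.9
```

Contact is starting. One more nudge to seat the pin.

Call:
send_rows(plan=[[[0,0,0,0,0,0.005,0.1],[0,0,0,0,0,0.005,0.1],[0,0,0,0,0,0,0.1]]])

```text
clock: 11.92
position: [0.4956, 0.3489, 0.0762]
ee_rot: [0.465, 0.885, 0.0, -0.0]
ft_force: [-6.0, -7.1, 23.4]
grip_width: 0.239
grasp_force: 42.7
```

```bash
python3 - <<'E'
from h import *
o,im=look('w9.png')
E
```

```text
t 11.92 pos [0.4956 0.3489 0.0762] yaw_y 34.58 tilt [ 1.e-04  5.e-04 -1.e+00] F [-5.98 -7.07 23.45] g 0.239 42.7
```

Seated: the TCP stopped at the predicted 76 mm with 23 N against the box. Relaxing, releasing and rising.

Call:
send_rows(plan=[[[0,0,0,0,0,-0.008,0.1],[0,0,0,0,0,0,0.6],[0,0,0,0,0,0,0.6],[0,0,0,0,0,0,0.6],[0,0,0,0,0,0,0.6],[0,0,0,0,0,0,0.6],[0,0,0,0,0,-0.1,0.6],[0,0,0,0,0,-0.15,0.6],[0,0,0,0,0,-0.2,0.6],[0,0,0,0,0,-0.2,0.6],[0,0,0,0,0,0,0.6],[0,0,0,0,0,0,0.6]]])

```text
clock: 12.97
position: [0.4965, 0.3498, 0.2081]
ee_rot: [0.465, 0.885, 0.002, 0.001]
ft_force: [-0.4, 0.4, -1.2]
grip_width: 0.599
grasp_force: 0.0
```

```bash
python3 - <<'E'
from h import *
import pickle
o,im=look('w10.png')
g=cv2.cvtColor(im,cv2.COLOR_RGB2HSV); m=cv2.inRange(g,(5,180,90),(20,255,255)); cs,_=cv2.findContours(m,0,2)
for c in cs:
  if cv2.contourArea(c)>200: 
    x,y,w,h=cv2.boundingRect(c); q=(x+w/2-.5,y+h-1-w/2); print(x,y,w,h,onz('wrist',q,.086,o),proj('wrist',[.4955,.3489,.086],o),proj('wrist',[.4955,.3489,.05],o))
cv2.imwrite('pics/w10c.png',im[150:360,170:400,::-1])
E
```

```text
t 12.97 pos [0.4965 0.3498 0.2081] yaw_y 34.59 tilt [ 0.0037  0.0034 -1.    ] F [-0.41  0.37 -1.22] g 0.599 0.0
259 186 30 39 [0.493844   0.34975542 0.086     ] [274.73790044 211.21525558] [274.79260291 198.48022091]
```

View pics/w10c.png

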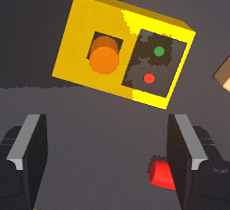

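The handle sits flush on the box's black square, upright. Now over to the knob.

Call:
send_rows(plan=[[[0,0,0.0737,0,0,0,1],[0,0,0.0737,0,0,0,1],[0,0,0.0737,0,0,0,1],[0,0,0,-0.169,-0.035,0,1],[0,0,0,-0.169,-0.035,0,1],[0,0,0,-0.169,-0.035,0,1],[0,0,0,-0.169,-0.035,0,1],[0,0,0,-0.169,-0.035,0,1],[0,0,0,-0.169,-0.035,0,1],[0,0,0,-0.169,-0.035,0,1],[0,0,0,0,0,0,1],[0,0,0,0,0,0,1]]])

```text
clock: 14.02
position: [0.5114, 0.1055, 0.2041]
ee_rot: [0.606, 0.795, -0.001, -0.001]
ft_force: [0.4, 0.7, -0.1]
grip_width: 1.004
grasp_force: 0.0
```

```bash
cat > knob.py <<'E'
from h import *
import sys
o,im=look(sys.argv[1]); M=R.from_quat(o['ee_rot']).as_matrix(); P=o['position']
g=cv2.cvtColor(im,cv2.COLOR_RGB2HSV)
m=cv2.inRange(g,(0,150,60),(6,255,255))|cv2.inRange(g,(174,150,60),(180,255,255)); cs,_=cv2.findContours(m,0,2)
for c in cs:
  if cv2.contourArea(c)>150:
    r=cv2.minAreaRect(c); w=onz('wrist',r[0],.055,o); print('red',r,cv2.boundingRect(c),'w',np.round(w,4),'tool',np.round(M.T@(w-P),4))
m=cv2.inRange(g,(100,140,60),(125,255,255)); cs,_=cv2.findContours(m,0,2); c=max(cs,key=cv2.contourArea); r=cv2.minAreaRect(c); print('blue',r)
# beam long edges: bright, unsaturated, largest blob
m=cv2.inRange(g,(0,0,200),(180,40,255)); cs,_=cv2.findContours(m,0,2)
c=max(cs,key=cv2.contourArea); vx,vy,x,y=cv2.fitLine(c,2,0,.01,.01).ravel()
a=onz('wrist',(x-60*vx,y-60*vy),.107,o)-onz('wrist',(x+60*vx,y+60*vy),.107,o); print('beam',cv2.contourArea(c),np.degrees(np.arctan2(a[1],a[0]))%180)
E
python3 knob.py w11.png
```

```text
t 14.02 pos [0.5114 0.1055 0.2041] yaw_y 15.36 tilt [-0.0021 -0.001  -1.    ] F [ 0.35  0.65 -0.14] g 1.004 0.0
red ((283.0, 201.0), (28.0, 40.0), 90.0) (263, 187, 41, 29) w [0.5154 0.1064 0.055 ] tool [-1.00e-04  4.40e-03  1.49e-01]
red ((503.80694580078125, 32.182762145996094), (35.87565231323242, 113.35709381103516), 85.2363510131836) (448, 12, 112, 42) w [0.629  0.2621 0.055 ] tool [0.1199 0.1552 0.1487]
blue ((283.5, 336.0), (68.0, 75.0), 90.0)
beam 3469.5 10.514318701582283
```

View pics/w11.png

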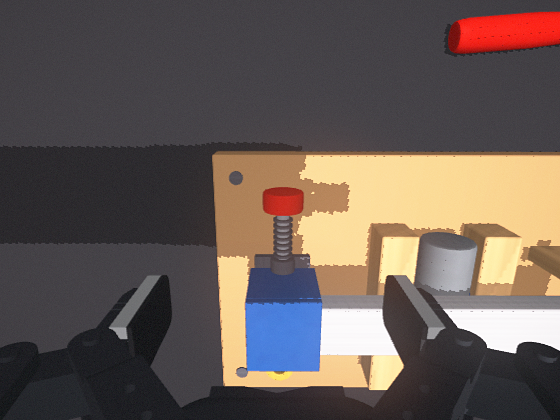

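The knob is at (283,201), the coupler below it is at (283,320), and the beam runs parallel to the jaws' closing line. I'll shift about 4.5 mm in +y, come down part way and measure again.

Call:
send_rows(plan=[[[0,0,0,0,0.011,0.12,1],[0,0,0,0,0.011,0.12,1],[0,0,0,0,0,0.11,1],[0,0,0,0,0,0,1],[0,0,0,0,0,0,1],[0,0,0,0,0,0,1]]])

```text
clock: 14.57
position: [0.5164, 0.1099, 0.1362]
ee_rot: [0.604, 0.797, 0.0, 0.0]
ft_force: [0.7, 0.7, 0.5]
grip_width: 1.002
grasp_force: 0.0
```

```bash
python3 knob.py w12.png; python3 - <<'E'
from h import *
o=get_obs(); P=o['position'].copy(); M=R.from_quat(o['ee_rot']).as_matrix()
im=cv2.imread('pics/w12.png'); g=cv2.cvtColor(im,cv2.COLOR_BGR2HSV); m=cv2.inRange(g,(0,150,60),(6,255,255))|cv2.inRange(g,(174,150,60),(180,255,255))
m[:,:180]=0;m[:,380:]=0; ys,xs=np.where(m>0); u=(xs.min()+xs.max())/2
for n,v,z in(('inner top',ys.max(),.071),('outer bottom',ys.min(),.039)):
    w=onz('wrist',(u,v),z,o); print(n,(u,v),np.round(M.T@(w-P),4))
col=g[ys.min():ys.max()+1:2,int(u)]; print(col[:,2])
E
```

```text
t 14.57 pos [0.5164 0.1099 0.1362] yaw_y 15.66 tilt [ 5.e-04  4.e-04 -1.e+00] F [0.67 0.68 0.46] g 1.002 0.0
red ((274.0, 235.0), (40.0, 52.0), 90.0) (248, 215, 53, 41) w [0.5153 0.1063 0.055 ] tool [-0.0032 -0.0021  0.0812]
red ((521.9999389648438, 22.999996185302734), (45.99999237060547, 73.99998474121094), 90.0) (485, 0, 75, 47) w [0.607  0.2525 0.055 ] tool [0.1128 0.1256 0.0813]
blue ((270.3519287109375, 362.7333984375), (60.87310028076172, 101.6387939453125), 80.7538833618164)
beam 872.5 23.539798527946232
inner top (np.float64(274.0), np.int64(255)) [-0.0096 -0.002   0.0657]
outer bottom (np.float64(274.0), np.int64(215)) [ 0.0044 -0.0022  0.0977]
[174 158 161 163 162 165 165 166 208 220 218 218 217 215 217 215 216 217
 216 216 207]
```

Call:
send_rows(plan=[[[0,0,0,-0.0065,-0.005,0.13,1],[0,0,0,-0.006,-0.005,0.13,1],[0,0,0,0,0,0.1,1],[0,0,0,0,0,0.05,1],[0,0,0,0,0,0,1],[0,0,0,0,0,0,0.2],[0,0,0,0,0,0,0.2],[0,0,0,0,0,0,0.2],[0,0,0,0,0,0,0.2],[0,0,0,0,0,0,0.2],[0,0,0,0,0,0,0.2],[0,0,0,0,0,0,0.2],[0,0,0,0,0,0,0.2]]], squeeze=80)

```text
clock: 15.7
position: [0.5158, 0.1064, 0.0547]
ee_rot: [0.605, 0.796, 0.001, 0.001]
ft_force: [-1.2, 0.1, 6.9]
grip_width: 0.346
grasp_force: 78.4
```

```bash
python3 knob.py w13.png; python3 - <<'E'
import cv2
im=cv2.imread('pics/w13.png'); cv2.imwrite('pics/w13c.png',im[180:420,150:410])
E
```

```text
t 15.7 pos [0.5158 0.1064 0.0547] yaw_y 15.59 tilt [ 0.0021  0.001  -1.    ] F [-1.19  0.08  6.95] g 0.346 78.4
red ((277.0, 302.0), (74.0, 80.0), 90.0) (237, 265, 81, 75) w [0.5158 0.1056 0.055 ] tool [-0.0007 -0.0002 -0.0003]Traceback (most recent call last):
  File "knob.py", line 9, in <module>
    m=cv2.inRange(g,(100,140,60),(125,255,255)); cs,_=cv2.findContours(m,0,2); c=max(cs,key=cv2.contourArea); r=cv2.minAreaRect(c); print('blue',r)
                                                                                 ~~~^^^^^^^^^^^^^^^^^^^^^^^^
ValueError: max() iterable argument is empty
```

View pics/w13c.png

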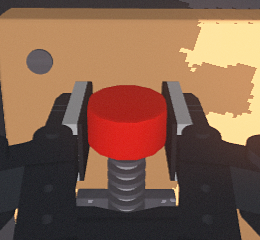

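The knob is gripped squarely between the pads. Pulling 18 mm along jig +y, which is tool +x.

Call:
send_rows(plan=[[[0,0,0,0.02,0,0,0.2],[0,0,0,0.025,0,0,0.2],[0,0,0,0.025,0,0,0.2],[0,0,0,0.02,0,0,0.2],[0,0,0,0,0,0,0.2],[0,0,0,0,0,0,0.2]]])

```text
clock: 16.25
position: [0.5117, 0.1216, 0.0547]
ee_rot: [0.605, 0.796, 0.0, 0.002]
ft_force: [2.9, -8.9, 6.5]
grip_width: 0.346
grasp_force: 78.4
```

```bash
python3 - <<'E'
from h import *
o,im=look('w14.png')
E
```

```text
t 16.25 pos [0.5117 0.1216 0.0547] yaw_y 15.51 tilt [ 0.0031 -0.0013 -1.    ] F [ 2.85 -8.95  6.53] g 0.346 78.4
```

The pull has reached about 16 mm at 9.4 N, so the bolt is past its 10 mm release. Lifting along the hinge arc, starting small.

Call:
send_rows(plan=[[[0,0,0,0.01,0,0,0.2],[0.01333,0,0,0,-0.0033,-0.024,0.2],[0.01333,0,0,0,-0.0033,-0.024,0.2],[0.01333,0,0,0,-0.0033,-0.024,0.2],[0,0,0,0,0,0,0.2],[0,0,0,0,0,0,0.2]]])

```text
clock: 16.8
position: [0.5097, 0.1227, 0.0685]
ee_rot: [0.605, 0.796, -0.024, -0.016]
ft_force: [6.9, -6.9, -2.3]
grip_width: 0.344
grasp_force: 79.6
```

```bash
python3 - <<'E'
from h import *
o,im=look('w15.png')
E
```

```text
t 16.8 pos [0.5097 0.1227 0.0685] yaw_y 15.47 tilt [-0.0546 -0.0179 -0.9983] F [ 6.87 -6.91 -2.35] g 0.344 79.6
```

It's rising freely, with only about 2 N downward. Continuing the arc to 0.38 rad.

Call:
send_rows(plan=[[[0.01333,0,0,0,-0.0033,-0.024,0.2],[0.01333,0,0,0,-0.0033,-0.024,0.2],[0.01333,0,0,0,-0.0033,-0.024,0.2],[0.01333,0,0,0,-0.0033,-0.024,0.2],[0.01333,0,0,0,-0.0033,-0.024,0.2],[0.01333,0,0,0,-0.0033,-0.024,0.2],[0.01333,0,0,0,-0.0033,-0.024,0.2],[0.01333,0,0,0,-0.0033,-0.024,0.2],[0,0,0,0,0,0,0.2]]])

```text
clock: 17.6
position: [0.5094, 0.1225, 0.1075]
ee_rot: [0.602, 0.791, -0.088, -0.065]
ft_force: [4.6, -8.0, -3.5]
grip_width: 0.35
grasp_force: 80.0
```

Call:
send_rows(plan=[[[0.01333,0,0,0,-0.0033,-0.024,0.2],[0.01333,0,0,0,-0.0033,-0.024,0.2],[0.01333,0,0,0,-0.0033,-0.024,0.2],[0.01333,0,0,0,-0.0033,-0.024,0.2],[0.01333,0,0,0,-0.0033,-0.024,0.2],[0.01333,0,0,0,-0.0033,-0.024,0.2],[0.01333,0,0,0,-0.0033,-0.024,0.2],[0.01333,0,0,0,-0.0033,-0.024,0.2],[0,0,0,0,0,0,0.2],[0,0,0,0,0,0,0.2],[0,0,0,0,0,0,0.2]]])

```text
clock: 18.52
position: [0.5148, 0.124, 0.145]
ee_rot: [0.595, 0.782, -0.151, -0.112]
ft_force: [5.4, -7.7, -2.6]
grip_width: 0.347
grasp_force: 80.4
```

```bash
python3 - <<'E'
from h import *
o,im=look('w16.png'); b=snap('scene','scene1.png'); a=snap('top','top1.png')
v=np.hstack([cv2.resize(b[100:310,160:400],(457,400)),cv2.resize(a[110:270,150:330],(340,302)) if 0 else cv2.resize(im[:,:],(343,400))]); cv2.imwrite('pics/fin.png',v[:,:,::-1])
E
```

```text
t 18.52 pos [0.5148 0.124  0.145 ] yaw_y 15.41 tilt [-0.3545 -0.1017 -0.9295] F [ 5.41 -7.72 -2.56] g 0.347 80.4
```

View pics/fin.png

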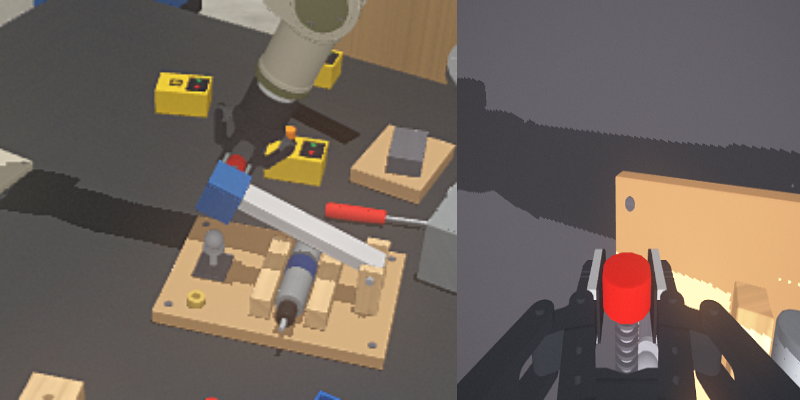

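The beam is up, clear of the ball, and the knob is held. The tilt of 0.378 rad means the coupler is about 90 mm up, and the pin is still standing in the isolator. I'll hold briefly, check it is steady, and hand in.

Call:
send_rows(plan=[[[0,0,0,0,0,0,0.2],[0,0,0,0,0,0,0.2],[0,0,0,0,0,0,0.2],[0,0,0,0,0,0,0.2],[0,0,0,0,0,0,0.2],[0,0,0,0,0,0,0.2],[0,0,0,0,0,0,0.2],[0,0,0,0,0,0,0.2],[0,0,0,0,0,0,0.2],[0,0,0,0,0,0,0.2],[0,0,0,0,0,0,0.2],[0,0,0,0,0,0,0.2]]])

```text
clock: 19.67
position: [0.5148, 0.124, 0.145]
ee_rot: [0.595, 0.782, -0.15, -0.112]
ft_force: [5.9, -7.8, -3.7]
grip_width: 0.343
grasp_force: 80.3
```

```bash
python3 - <<'E'
from h import *
o=get_obs(); print(o['position'],o['ft_force'],np.abs(o['joint_velocities']).max())
if abs(o['position'][2]-.145)<.003: print(job.hand_in())
E
```

```text
[0.51478873 0.12395685 0.14499459] [ 5.86191635 -7.84606345 -3.72548353] 0.0016901973480356635
the job is handed in; nothing more can be done
None
```

The job is handed in at about 20 s: the pin is fully home in the right-hand isolator, and the beam is held steady by its knob with the coupler about 90 mm up and nothing else on the bench visibly disturbed.

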